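Clip the lid down on the parts case

TASK

The lid is resting on the grey parts case: snap all four of its black hinged clips down over the rim until each one clicks fully home. So that the gasket seats evenly, go in opposite-corner order: one clip, then the one diagonally opposite, then the other two. Press only as hard as the clips need, since the plastic cracks if it is forced, and leave the two jars beside the case standing where they are.

Things in the scene. Friction and masses are not known exactly. Their poses are not given: they have to be found in the camera images.
- case: Grey plastic parts case with its dark grey lid on, heavy with screws: it does not move when pushed. 149 mm (x) by 223 mm (y) over the rim, 96 mm high. Origin: centre of the underside, on the worktop; z up, y along its length. The rim is a flange about 8 mm thick round the top of the body, its middle at z = 76 mm; the walls below it stand 13 mm further in.
- lid_top (a point): Centre of the lid's top, 96 mm above the worktop. The lid already lies straight on a springy rubber gasket. Its four identical black clips are on the two long edges, 58 mm either side of the middle: clip1 at the case's -x +y corner, clip2 at -x -y, clip3 at +x -y, clip4 at +x +y. Diagonal pairs: clip1 with clip3, clip2 with clip4.
- clip1 (a joint): Angle of the black hinged clip at the corner at -x, +y of the case: 0 = shut, hanging down along the case's side, hooked under the rim; grows as it swings out and up (1.57 = level, stop at 1.9). A plate 44 mm wide along the case's y, reaching 31 mm from its pin; its outer face is 8 to 10 mm outside the pin when shut.
- clip1_hinge (a point): Middle of clip1's hinge pin, 89 mm above the worktop, give or take 1 mm with the gasket (2 mm lower once shut). Pin along the case's y; the clip is outward of it, toward the case's -x. Axes as the case's.
- clip1_tab (a point): Thumb grip of clip1: middle of its outer face, 21 mm from the pin; moves with the clip. All clips swing freely and stay put down to about 0.4, where a bead meets a ramp under the rim; then push in and down together (the grip sinks 5 mm as it swings; a level push tends to jam) with 6 to 20 N, hidden, till it snaps past a barb near 0.1 to a hard stop at 0. Short of that it springs back.
- clip2 (a joint): Angle of the black hinged clip at the corner at -x, -y: 0 = shut, hanging down along the case's side, hooked under the rim; grows as it swings out and up (1.57 = level, stop at 1.9). A plate 44 mm wide along the case's y, reaching 31 mm from its pin; its outer face is 8 to 10 mm outside the pin when shut.
- clip2_hinge (a point): Middle of clip2's hinge pin, 89 mm above the worktop, give or take 1 mm with the gasket (2 mm lower once shut). Pin along the case's y; the clip is outward of it, toward the case's -x. Axes as the case's.
- clip2_tab (a point): Thumb grip of clip2: middle of its outer face, 21 mm from the pin; moves with the clip. Its own x points out of that face.
- clip3 (a joint): Angle of the black hinged clip at the corner at +x, -y: 0 = shut, hanging down along the case's side, hooked under the rim; grows as it swings out and up (1.57 = level, stop at 1.9). A plate 44 mm wide along the case's y, reaching 31 mm from its pin; its outer face is 8 to 10 mm outside the pin when shut.
- clip3_hinge (a point): Middle of clip3's hinge pin, 89 mm above the worktop, give or take 1 mm with the gasket (2 mm lower once shut). Pin along the case's y; the clip is outward of it, toward the case's +x. Axes as the case's.
- clip3_tab (a point): Thumb grip of clip3: middle of its outer face, 21 mm from the pin; moves with the clip. Its own x points out of that face.
- clip4 (a joint): Angle of the black hinged clip at the corner at +x, +y: 0 = shut, hanging down along the case's side, hooked under the rim; grows as it swings out and up (1.57 = level, stop at 1.9). A plate 44 mm wide along the case's y, reaching 31 mm from its pin; its outer face is 8 to 10 mm outside the pin when shut.
- clip4_hinge (a point): Middle of clip4's hinge pin, 89 mm above the worktop, give or take 1 mm with the gasket (2 mm lower once shut). Pin along the case's y; the clip is outward of it, toward the case's +x. Axes as the case's.
- clip4_tab (a point): Thumb grip of clip4: middle of its outer face, 21 mm from the pin; moves with the clip. Its own x points out of that face.
- nail_jar: Loose jar, 72 mm across, 102 mm high, grey lid, standing beyond the +y end of the case; origin at the centre of its underside.
- screw_jar: Loose jar, 64 mm across, 112 mm high, yellow lid, standing beyond the -y end of the case; origin at the centre of its underside.
Not all that is in view belongs to the job. What is shaped like the screw_jar but orange or pink is not meant.

How it is judged:
On the way:
1. two diagonally opposite clips are shut while both others are still open (((value of joint each of clip1, clip3 below 0.06 rad and value of joint each of clip2, clip4 above 0.1 rad) or (value of joint each of clip2, clip4 below 0.06 rad and value of joint each of clip1, clip3 above 0.1 rad))), for 0.2 s.
At the end, for the whole second after the job is handed in: All four clips are snapped home (each clip's angle under 0.06 rad) and at rest, and both jars stand upright (within 0.2 rad) (value of joint each of clip1, clip2, clip3, clip4 below 0.06 rad and velocity of joint each of clip1, clip2, clip3, clip4 below 0.1 rad/s and angle between each of nail_jar, screw_jar's own z axis and vertical below 0.2 rad); the robot touches nothing.
It fails at once if the case, its lid or a clip is pressed with more than 35 N (contact force between any of the fingers, the arm and case above 35 N).
It fails at once if a jar is knocked over or pushed more than 30 mm (distance of any of nail_jar, screw_jar from where it was at the start of the episode above 0.03 m or angle between any of nail_jar, screw_jar's own z axis and vertical above 0.5 rad).
It also fails if it takes over 51 s, if anything falls off the work surface, if the arm or the gripper's body presses on something with over 40 N, if the wrist force passes 120 N, or if a joint passes its speed limit or range.

ROBOT

A 6-joint arm with a two-finger parallel gripper is mounted at the origin on a cart in front of the work surface, level with it; the furniture and walls round the work are solid. World frame = base frame: x ahead of the robot, y to its left, z up, the work surface at z = 0. Lengths are in m, angles in rad, forces in N, time in s.
With the tool pointing down it reaches from about 0.35 to 0.875 m from the base axis. Payload 4.2 kg.
Tool frame: the origin (TCP) lies on the centre line of the jaws, within the pads' length; the fingertips stand 25 mm ahead of it and the grasp point (between the pads) lies 6 mm ahead of it; z points along the fingers, y is the line along which they close (so a half turn about z gives the same grasp; the last joint's range is limited). The gripper opens to 87 mm and grips with 3 to 60 N. Pads are 19 mm wide; open, the fingers measure 117 mm over their backs; the gripper's body (75 mm by 190 mm) begins 51 mm behind the grasp point.
Start: joints at [1.375, 0.385, 0.008, 0, -1.194, -0.259], TCP at [0.275, 0.561, 0.248] pointing down, gripper open.
Joint ranges: [-3.14, 3.14], [-1.21, 2.06], [-1.07, 1.41], [-3.16, 2.05], [-2.99, -0.16], [-3.1, 3.1]. Speed limits (rad/s): [2.79, 2.79, 3.14, 3.14, 3.14, 3.14].

INTERFACE

Orientations are given as a rotation vector (axis times angle).
In Python, from bench import * gives the robot as it stands. The module is installed in compiled form; this text tells all that it offers.
- The arm moves only by the tool apply_moves, never from a script. Its argument "motion" is a list of rows, each a list of 5 numbers: the shift along the tool's x, y, z in cm, then the turn about the tool's z in units of 5 degrees (1.0 is 5 degrees), then the opening, from 0 (shut) to 1 (fully open). A call has 1 to 20 rows; each row shifts and turns the commanded pose from where the row before left it, along the tool's axes as they then stand; what a row does not reach is not made up. A row lasts 1/8 s, in which the tool goes at most 62.5 mm and 10.7 degrees, less where a joint would pass 70% of its speed; a pose out of reach is approached as far as the arm can. A call is refused whole if a number of a shift passes 6.25 or a number of a turn 1, either way. A call with a gripper value outside its range is refused whole. The fingers move at their own pace and stop on an object; "newtons" is the grip in N (left out, the last holds). Time passes only in rows, so rows that do not move let the fingers close. It gives the time, the measured TCP pose, the force, the opening and the grip force at its end, in the units of the state.
- get_obs(): the state, without advancing time (a new reading comes with each control period).
- camera(name): name is "side" or "top" or "wrist"; returns (picture, depth): 480x640x3 uint8, red, green, blue; 480x640 float32, m along the optical axis (not along the pixel's ray), 0 where there is no reading.
- get_calibration(name): a dict with "vertical_fov" (degrees; the focal length in pixels is half the picture's height over the tangent of half this angle, whatever the lens; pixels are square), "cx", "cy" (the principal point, pixels), "R" (3x3) and "t" (3): a world point X has camera coordinates R X + t. Camera axes: x right, y down, z forward; pixel columns grow to the right and rows downward; lengths in m; the calibration is good to about 2 mm. A picture is of the moment at which its call begins: read the wrist's pose just before it. get_calibration takes no time and is no camera call; for the wrist camera it gives the pose at the moment of the call.
- close_job(): hands the job in; it is judged then, once.
The state is a dict: "t": time; "qpos": joint angles; "joint_velocities": joint speeds; "joint_efforts": joint torques, N m; "eef_pos": TCP position; "orientation": TCP orientation; "wrist_force": force on the tool from outside, world axes, zero at the start; "wrist_torque": the same for the moment, N m; "width": finger opening in m; "gripper_force": force on a finger pad.
Only numpy, scipy, OpenCV 4.12 (cv2) and the standard library are available. Lean on these libraries where they do the work, as an engineer would, in place of code of your own. Each camera call takes 0.05 s, during which the arm holds its last target. There are 200 camera calls.

## Working session

There is one attempt and no reset: what is moved stays moved. The work goes in short steps, Python scripts to look and compute and a tool call to move; the robot and the scene stay as the last step left them, time stands still between calls to the robot, and variables do not carry over. Pictures are saved under pics/ and viewed, at most 10 in all, crops included, and the job is handed in when it is done.

Besides the shell and the picture viewer there is one more tool, called after "Emit:" by a JSON object that holds its "api" and its "payload". apply_moves: Moves the arm, as the interface text tells. Its arguments: {"type":"object","properties":{"motion":{"type":"array","items":{"type":"array","items":{"type":"number"}}},"newtons":{"type":"number"}},"required":["motion"]}

```bash
mkdir -p pics; python3 - <<'E'
from bench import *
import cv2,numpy as np
o=get_obs();print(o)
for n in("top","side"):
    p,d=camera(n);cv2.imwrite(f"pics/{n}.png",p[:,:,::-1]);np.save(n,d);c=get_calibration(n);np.save(n+"_c",c,allow_pickle=True);print(n,c)
E
```

```text
{'t': 0.0, 'qpos': array([ 1.37459243e+00,  3.85540183e-01,  6.62538451e-03, -5.37228239e-04,
       -1.19397875e+00, -2.58592067e-01]), 'joint_velocities': array([ 0.00012053,  0.00068068, -0.00177967, -0.00054271,  0.00045932,
        0.00200598]), 'joint_efforts': array([ 1.17865940e-03, -3.90663636e+01,  1.87406355e+01,  4.21987161e+00,
        1.09001875e-02, -1.91421686e-04]), 'eef_pos': array([0.2742848 , 0.56098654, 0.24646357]), 'orientation': array([ 3.05858879e+00, -7.08077898e-01, -6.80758676e-04]), 'wrist_force': array([ 0.7931987 , -0.2911973 , -0.51445688]), 'wrist_torque': array([-0.00795567,  0.00109054,  0.02557701]), 'gripper_force': 0.0, 'width': 0.08672163266866462}
top {'vertical_fov': 56.1686516582192, 'cx': 315.55946225604174, 'cy': 233.00619107939403, 'R': array([[ 0.01527492, -0.99982925, -0.01039919],
       [-0.99874701, -0.01476104, -0.0478175 ],
       [ 0.04765583,  0.01111657, -0.99880195]]), 't': array([-0.0510922 ,  0.61238218,  1.04176683])}
side {'vertical_fov': 52.423120918954325, 'cx': 325.3863806261679, 'cy': 234.83157054276106, 'R': array([[ 0.99330088, -0.1152945 ,  0.00778068],
       [-0.03845617, -0.39330497, -0.91860346],
       [ 0.1089701 ,  0.91215041, -0.39510396]]), 't': array([-0.60459885,  0.09137974,  1.17691347])}
```

View pics/top.png

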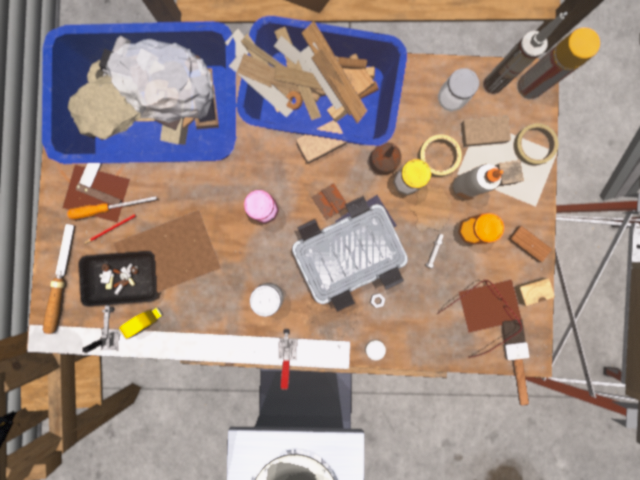

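View pics/side.png

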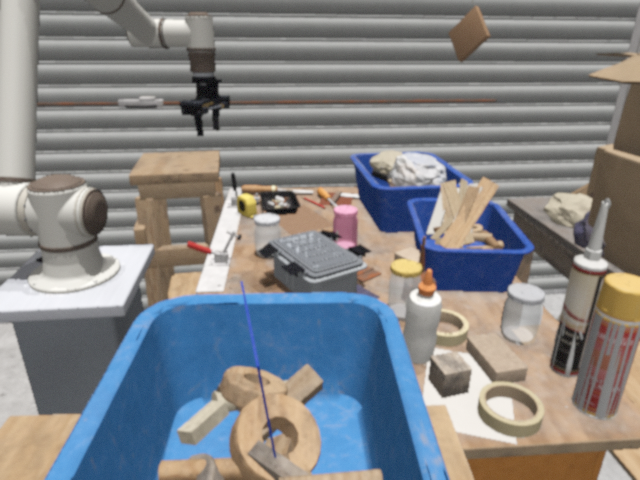

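The top view shows the case at (350,254), its long side running from lower left to upper right. Four black clips stand open at about (343,299), (393,275), (357,207) and (306,227). Jar candidates:
- Grey or white lid: (266,300) lies beyond the left end of the case. (459,88) is far away.
- Yellow lid: (412,176) is near the right end. Orange (485,228) and pink (260,206) are decoys.

I'll enlarge a crop to confirm.

```bash
cat > h.py <<'E'
import numpy as np,cv2
def load(n): return np.load(n+".npy"),np.load(n+"_c.npy",allow_pickle=True).item()
def f(c): return 240/np.tan(np.radians(c["vertical_fov"])/2)
def world(c,u,v,z=None,d=None):
    r=np.array([(u-c["cx"])/f(c),(v-c["cy"])/f(c),1.]);R=c["R"];o=-R.T@c["t"];w=R.T@r
    return o+w*(d if d is not None else (z-o[2])/w[2])
def pts(c,d):
    v,u=np.mgrid[:480,:640];P=np.stack([(u-c["cx"])/f(c)*d,(v-c["cy"])/f(c)*d,d],-1)
    return (P-c["t"])@c["R"]
E
python3 - <<'E'
from h import *
p=cv2.imread("pics/top.png")
cv2.imwrite("pics/topc.png",cv2.resize(p[140:340,230:450],None,fx=3,fy=3,interpolation=cv2.INTER_CUBIC)[:600])
d,c=load("top");P=pts(c,d)
# lid/rim points z>0.06 in region
m=np.zeros((480,640),bool);m[195:312,285:412]=1
m&=(P[...,2]>.065)&(P[...,2]<.105)
r=cv2.minAreaRect(P[m][:,:2].astype(np.float32)*1000);print(r)
m2=m&(P[...,2]>.085)
print(P[m][:,2].mean(), np.percentile(P[m][:,2],[5,50,95]))
# body only: non-dark pixels
g=p.max(2);mb=m&(g>70)
print(cv2.minAreaRect(P[mb][:,:2].astype(np.float32)*1000))
for u,v in((343,299),(393,275),(357,207),(306,227),(266,300),(412,176)):print(u,v,P[v,u].round(4))
E
```

```text
((565.118896484375, -117.84710693359375), (205.27024841308594, 223.39036560058594), 25.995487213134766)
0.09203264910909051 [0.08046874 0.09325321 0.09711619]
((565.118896484375, -117.84710693359375), (205.27024841308594, 223.39036560058594), 25.995487213134766)
343 299 [ 0.4679 -0.104   0.095 ]
393 275 [ 0.5211 -0.2109  0.0958]
357 207 [ 0.667  -0.1319  0.0961]
306 227 [ 0.6224 -0.0216  0.0879]
266 300 [0.4639 0.0609 0.1033]
412 176 [ 0.7338 -0.2476  0.1108]
```

View pics/topc.png

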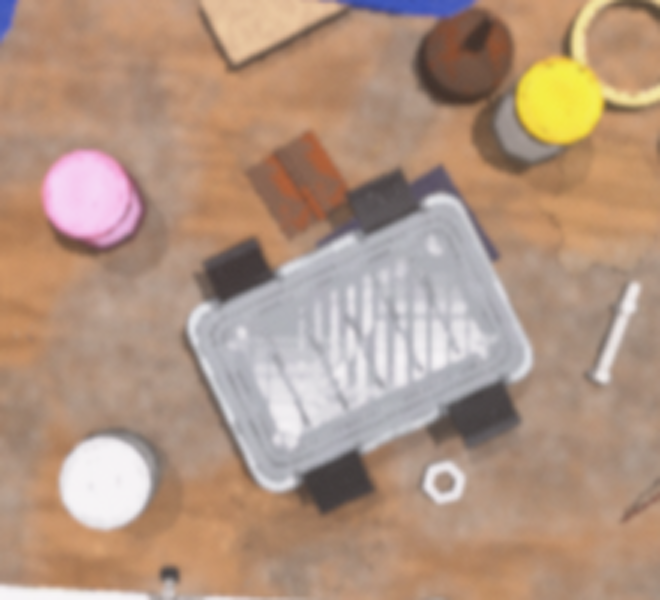

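The jars are confirmed. nail_jar has the grey-white lid at crop (108,480), beyond the case's +y end. screw_jar has the yellow lid at crop (550,105), beyond the -y end. All four clips stand open, so next I'll refine the case pose and find the clip angles.

```bash
python3 - <<'E'
from h import *
p=cv2.imread("pics/top.png")
for n in("top","side"):
    d,c=load(n);P=pts(c,d)
    ctr=np.array([.5651,-.1178]);th=np.radians(26.0)
    A=np.array([[np.cos(th),np.sin(th)],[-np.sin(th),np.cos(th)]])
    q=(P[...,:2]-ctr)@A.T*1000; z=P[...,2]*1000
    ok=(d>0)&(abs(q[...,0])<115)&(abs(q[...,1])<125)&(z>60)&(z<130)
    X,Y,Z=q[ok][:,0],q[ok][:,1],z[ok]
    print(n)
    for lo,hi in((-110,-85),(-30,0),(0,30),(85,105)):
        s=(Y>lo)&(Y<hi)&(abs(X)<90);print(" strip",lo,X[s].min().round(1),X[s].max().round(1))
    s=abs(X)<60;print(" y ext",Y[s].min(),Y[s].max())
    s=(abs(X)<60)&(abs(Y)<90);print(" lid z",np.median(Z[s]))
    for k,(sx,sy) in dict(c1=(-1,1),c2=(-1,-1),c3=(1,-1),c4=(1,1)).items():
        s=(Y*sy>42)&(Y*sy<74)&(X*sx>60)
        s2=(Y*sy>25)&(Y*sy<95)&(X*sx>85)
        print(k,"tip",(X*sx)[s].max().round(1),"y",Y[s2].min().round(0) if s2.any() else None,Y[s2].max().round(0) if s2.any() else None,
          [(b,np.median(Z[s][(abs((X*sx)[s]-b)<2)]).round(1)) for b in range(66,108,4) if (abs((X*sx)[s]-b)<2).any()])
E
```

```text
top
 strip -110 -74.1 74.3
 strip -30 -74.6 74.5
 strip 0 -75.0 74.6
 strip 85 -74.2 73.9
 y ext -111.74148517408665 111.64271738980962
 lid z 94.08485477807803
c1 tip 102.6 y 36.0 80.0 [(66, np.float64(89.2)), (70, np.float64(91.7)), (74, np.float64(95.3)), (78, np.float64(93.9)), (82, np.float64(91.7)), (86, np.float64(90.6)), (90, np.float64(88.6)), (94, np.float64(85.2)), (98, np.float64(83.4)), (102, np.float64(83.2))]
c2 tip 102.3 y -80.0 -36.0 [(66, np.float64(89.2)), (70, np.float64(94.9)), (74, np.float64(96.5)), (78, np.float64(95.8)), (82, np.float64(95.2)), (86, np.float64(94.9)), (90, np.float64(94.8)), (94, np.float64(94.1)), (98, np.float64(94.2)), (102, np.float64(94.6))]
c3 tip 102.4 y -79.0 -36.0 [(66, np.float64(88.2)), (70, np.float64(95.8)), (74, np.float64(96.9)), (78, np.float64(97.2)), (82, np.float64(95.3)), (86, np.float64(96.0)), (90, np.float64(95.6)), (94, np.float64(95.2)), (98, np.float64(95.4)), (102, np.float64(95.1))]
c4 tip 102.6 y 37.0 80.0 [(66, np.float64(88.2)), (70, np.float64(94.9)), (74, np.float64(96.6)), (78, np.float64(93.9)), (82, np.floa
[... 689 characters left out ...]
p.float64(93.7)), (90, np.float64(93.8)), (94, np.float64(93.4)), (98, np.float64(93.7)), (102, np.float64(92.2))]
c3 tip 104.5 y -81.0 -36.0 [(66, np.float64(88.3)), (70, np.float64(91.8)), (74, np.float64(93.9)), (78, np.float64(95.5)), (82, np.float64(95.2)), (86, np.float64(95.7)), (90, np.float64(95.2)), (94, np.float64(94.4)), (98, np.float64(94.2)), (102, np.float64(94.7)), (106, np.float64(94.8))]
c4 tip 105.4 y 33.0 79.0 [(66, np.float64(88.2)), (70, np.float64(89.9)), (74, np.float64(92.8)), (78, np.float64(95.3)), (82, np.float64(93.8)), (86, np.float64(87.7)), (90, np.float64(86.7)), (94, np.float64(89.2)), (98, np.float64(88.1)), (102, np.float64(86.5)), (106, np.float64(85.1))]
```

Emit:
{"api": "apply_moves", "payload": {"motion": [[0,0,0.6,-1,0],[0,0,0.6,-1,0],[0,0,0.6,-1,0],[0,0,0.6,-1,0],[0,0,0.6,-1,0],[0,0,0.6,-1,0],[0,0,0.6,-1,0],[0,0,0.6,-1,0],[0,0,0.6,-1,0],[0,0,0.6,-1,0],[0,0,0,-0.4,0],[0,0,0,0,0]], "newtons": 10}}

```text
t: 1.6
eef_pos: [0.2745, 0.5615, 0.1875]
orientation: [3.061, 0.704, -0.0]
wrist_force: [-0.7, -0.3, 0.4]
width: 0.0006
gripper_force: 0.0
```

```bash
cat > st.py <<'E'
import numpy as np
from bench import *
from scipy.spatial.transform import Rotation as R
o=get_obs();M=R.from_rotvec(o["orientation"]).as_matrix()
th=np.radians(26.0);A=np.array([[np.cos(th),np.sin(th),0],[-np.sin(th),np.cos(th),0],[0,0,1]])
print("t",o["t"],"tcp",o["eef_pos"].round(4),"tooldeg",np.degrees(np.arctan2(M[1,0],M[0,0])).round(2),"zax",M[:,2].round(3),"w",o["width"].round(4))
print("case mm",((A@(o["eef_pos"]-[.5651,-.1178,0]))*1000).round(1),"F case",(A@o["wrist_force"]).round(1))
E
python3 st.py
```

```text
Traceback (most recent call last):
  File "st.py", line 6, in <module>
    print("t",o["t"],"tcp",o["eef_pos"].round(4),"tooldeg",np.degrees(np.arctan2(M[1,0],M[0,0])).round(2),"zax",M[:,2].round(3),"w",o["width"].round(4))
                                                                                                                                    ^^^^^^^^^^^^^^^^
AttributeError: 'float' object has no attribute 'round'
```

```bash
sed -i 's/o\["width"\].round(4)/o["width"]/' st.py; python3 st.py
```

```text
t 1.6 tcp [0.2745 0.5615 0.1875] tooldeg 25.9 zax [ 0. -0. -1.] w 0.0006378478176599655
case mm [ 36.6 737.9 187.5] F case [-0.8  0.   0.4]
```

Emit:
{"api": "apply_moves", "payload": {"motion": [[-1.15,5,0,0,0],[-1.15,5,0,0,0],[-1.15,5,0,0,0],[-1.15,5,0,0,0],[-1.15,5,0,0,0],[-1.15,5,0,0,0],[-1.15,5,0,0,0],[-1.15,5,0,0,0],[-1.15,5,0,0,0],[-1.15,5,0,0,0],[-1.15,5,0,0,0],[-1.15,5,0,0,0],[0,5,0,0,0],[0,3,0,0,0],[0,0,0,0,0]]}}

```text
t: 3.48
eef_pos: [0.4486, -0.1119, 0.1876]
orientation: [3.063, 0.699, 0.001]
wrist_force: [0.2, 0.8, 0.5]
width: 0.0006
gripper_force: 0.0
```

```bash
python3 st.py
```

```text
t 3.475 tcp [ 0.4486 -0.1119  0.1876] tooldeg 25.7 zax [ 0. -0. -1.] w 0.0005715173965588928
case mm [-102.1   56.4  187.6] F case [0.5 0.7 0.5]
```

Emit:
{"api": "apply_moves", "payload": {"motion": [[0,0,2.0,0,0],[0,0,2.5,0,0],[0,0,1.0,0,0],[0,0,0.6,0,0],[0,0,0.6,0,0],[0,0,0.6,0,0],[0,0,0.6,0,0],[0,0,0.6,0,0],[0,0,0.5,0,0],[0,0,0,0,0]]}}

```text
t: 4.72
eef_pos: [0.4476, -0.1104, 0.0971]
orientation: [-3.061, -0.705, 0.002]
wrist_force: [0.2, 0.3, 0.6]
width: 0.0005
gripper_force: 0.0
```

```bash
python3 st.py; python3 - <<'E'
from bench import *
import cv2
p,d=camera("top");cv2.imwrite("pics/t2.png",cv2.resize(p[180:320,270:430],None,fx=4,fy=4))
E
```

```text
t 4.725 tcp [ 0.4476 -0.1104  0.0971] tooldeg 25.93 zax [-0.001 -0.    -1.   ] w 0.00045162940201697293
case mm [-102.4   58.2   97.1] F case [0.4 0.2 0.6]
```

View pics/t2.png

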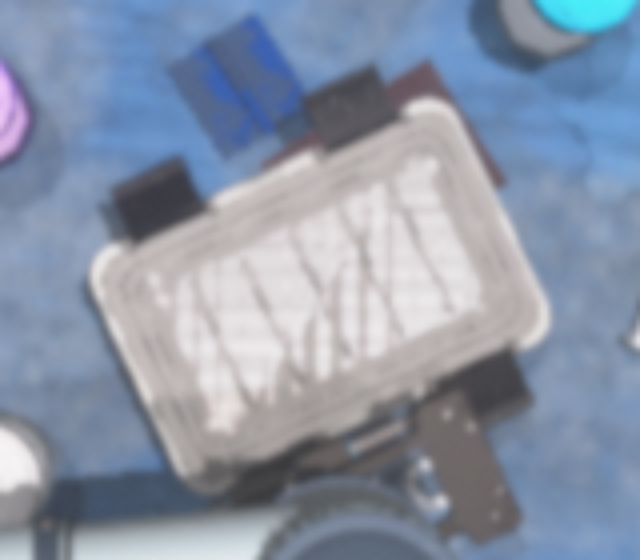

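The view (colours swapped) shows the gripper over clip1 at about (330,470), with the other clips unmoved. Next I press in and down gradually.

Emit:
{"api": "apply_moves", "payload": {"motion": [[0.2,0,0.1,0,0],[0.2,0,0.1,0,0],[0.2,0,0.1,0,0]]}}

```text
t: 5.15
eef_pos: [0.4533, -0.1077, 0.0945]
orientation: [-3.061, -0.705, 0.0]
wrist_force: [-0.4, -1.1, -0.1]
width: 0.0005
gripper_force: 0.3
```

```bash
python3 st.py
```

```text
t 5.15 tcp [ 0.4533 -0.1077  0.0945] tooldeg 25.94 zax [-0. -0. -1.] w 0.0004921959086589524
case mm [-96.1  58.1  94.5] F case [-0.9 -0.9 -0.1]
```

Emit:
{"api": "apply_moves", "payload": {"motion": [[0.1,0,0.07,0,0],[0.1,0,0.07,0,0]]}}

```text
t: 5.4
eef_pos: [0.4547, -0.107, 0.093]
orientation: [-3.061, -0.705, 0.002]
wrist_force: [-1.8, -1.5, 0.7]
width: 0.0004
gripper_force: 1.1
```

Emit:
{"api": "apply_moves", "payload": {"motion": [[0.1,0,0.07,0,0]]}}

```text
t: 5.52
eef_pos: [0.4553, -0.1067, 0.0923]
orientation: [-3.061, -0.705, 0.003]
wrist_force: [-2.2, -1.8, 1.2]
width: 0.001
gripper_force: 1.8
```

```bash
python3 st.py
```

```text
t 5.525 tcp [ 0.4553 -0.1067  0.0923] tooldeg 25.94 zax [-0.002 -0.    -1.   ] w 0.0009916208601253918
case mm [-93.8  58.1  92.3] F case [-2.8 -0.6  1.2]
```

Emit:
{"api": "apply_moves", "payload": {"motion": [[0.1,0,0.07,0,0],[0.1,0,0.07,0,0]], "newtons": 40}}

```text
t: 5.78
eef_pos: [0.4565, -0.1061, 0.0909]
orientation: [3.061, 0.705, -0.005]
wrist_force: [-4.7, -3.4, 3.4]
width: 0.0006
gripper_force: 3.2
```

Emit:
{"api": "apply_moves", "payload": {"motion": [[0.1,0,0.07,0,0]]}}

```text
t: 5.9
eef_pos: [0.4572, -0.1058, 0.0901]
orientation: [3.062, 0.705, -0.006]
wrist_force: [-4.3, -5.5, 3.6]
width: 0.0005
gripper_force: 3.2
```

```bash
python3 st.py
```

```text
t 5.9 tcp [ 0.4572 -0.1058  0.0901] tooldeg 25.92 zax [-0.004 -0.001 -1.   ] w 0.0004979351862619082
case mm [-91.7  58.1  90.1] F case [-6.3 -3.   3.6]
```

Emit:
{"api": "apply_moves", "payload": {"motion": [[0.1,0,0.05,0,0]]}}

```text
t: 6.02
eef_pos: [0.4582, -0.1052, 0.0895]
orientation: [-3.062, -0.704, 0.005]
wrist_force: [-2.9, -2.6, 1.9]
width: 0.0003
gripper_force: 2.2
```

Emit:
{"api": "apply_moves", "payload": {"motion": [[0.1,0,0.05,0,0]]}}

```text
t: 6.15
eef_pos: [0.4601, -0.1043, 0.0891]
orientation: [-3.061, -0.704, 0.001]
wrist_force: [-2.2, -0.5, 1.9]
width: 0.0001
gripper_force: 1.2
```

Emit:
{"api": "apply_moves", "payload": {"motion": [[0.1,0,0.05,0,0]]}}

```text
t: 6.28
eef_pos: [0.4601, -0.1041, 0.0887]
orientation: [-3.061, -0.705, 0.005]
wrist_force: [-6.0, -4.3, 5.4]
width: 0.0003
gripper_force: 3.8
```

```bash
python3 st.py
```

```text
t 6.275 tcp [ 0.4601 -0.1041  0.0887] tooldeg 25.93 zax [-0.003 -0.    -1.   ] w 0.00028044125823428707
case mm [-88.3  58.4  88.7] F case [-7.3 -1.3  5.4]
```

Emit:
{"api": "apply_moves", "payload": {"motion": [[0.1,0,0.03,0,0]]}}

```text
t: 6.4
eef_pos: [0.4601, -0.104, 0.0884]
orientation: [-3.061, -0.705, 0.008]
wrist_force: [-7.8, -4.7, 6.5]
width: 0.0006
gripper_force: 4.7
```

Emit:
{"api": "apply_moves", "payload": {"motion": [[0.1,0,0.03,0,0]]}}

```text
t: 6.52
eef_pos: [0.4602, -0.1038, 0.0881]
orientation: [-3.061, -0.704, 0.011]
wrist_force: [-8.8, -6.9, 8.6]
width: 0.0006
gripper_force: 5.6
```

Emit:
{"api": "apply_moves", "payload": {"motion": [[0.1,0,0.03,0,0]]}}

```text
t: 6.65
eef_pos: [0.4602, -0.1036, 0.0877]
orientation: [-3.061, -0.704, 0.014]
wrist_force: [-10.7, -7.4, 8.5]
width: 0.0003
gripper_force: 6.4
```

```bash
python3 st.py
```

```text
t 6.65 tcp [ 0.4602 -0.1036  0.0877] tooldeg 25.9 zax [-0.009 -0.002 -1.   ] w 0.000267019720667533
case mm [-88.1  58.7  87.7] F case [-12.8  -2.    8.5]
```

Emit:
{"api": "apply_moves", "payload": {"motion": [[-0.9,0,0,0,0],[-0.9,0,-0.5,0,0],[0,0,-3,0,0],[0,0,-5,0,0],[4,2.3,0,0,0],[4,2.3,0,0,0],[4,2.3,0,0,0],[4,2.3,0,0,0],[4.4,2.4,0,0,0],[0,0,0,0,0]]}}

```text
t: 7.9
eef_pos: [0.6851, -0.1252, 0.1715]
orientation: [3.061, 0.705, 0.003]
wrist_force: [0.1, -0.0, -0.5]
width: 0.0004
gripper_force: 0.0
```

```bash
python3 st.py; cat > chk.py <<'E'
from h import *
import sys,bench
for n in sys.argv[1:]:
    p,d=bench.camera(n);c=bench.get_calibration(n);P=pts(c,d)
    th=np.radians(26.0);A=np.array([[np.cos(th),np.sin(th)],[-np.sin(th),np.cos(th)]])
    q=(P[...,:2]-[.5651,-.1178])@A.T*1000; z=P[...,2]*1000
    ok=(d>0)&(abs(q[...,0])<115)&(abs(q[...,1])<125)&(z>45)&(z<125)
    X,Y,Z=q[ok][:,0],q[ok][:,1],z[ok];print(n)
    for k,(sx,sy) in dict(c1=(-1,1),c2=(-1,-1),c3=(1,-1),c4=(1,1)).items():
        s=(Y*sy>42)&(Y*sy<74)&(X*sx>70)
        print(k,"tip",(X*sx)[s].max().round(1) if s.any() else None,[(b,np.median(Z[s][(abs((X*sx)[s]-b)<2)]).round(1)) for b in range(70,108,4) if (abs((X*sx)[s]-b)<2).any()])
E
python3 chk.py top side
```

```text
t 7.9 tcp [ 0.6851 -0.1252  0.1715] tooldeg 25.96 zax [ 0.002  0.    -1.   ] w 0.00044899467756262946
case mm [104.6 -59.3 171.5] F case [ 0.  -0.  -0.5]
top
c1 tip 79.5 [(70, np.float64(91.7)), (74, np.float64(90.6)), (78, np.float64(90.4))]
c2 tip 102.6 [(70, np.float64(96.1)), (74, np.float64(96.4)), (78, np.float64(95.2)), (82, np.float64(95.4)), (86, np.float64(94.4)), (90, np.float64(94.2)), (94, np.float64(93.5)), (98, np.float64(93.4)), (102, np.float64(93.2))]
c3 tip 71.0 [(70, np.float64(96.6))]
c4 tip 102.5 [(70, np.float64(97.0)), (74, np.float64(97.0)), (78, np.float64(93.9)), (82, np.float64(93.7)), (86, np.float64(91.5)), (90, np.float64(90.1)), (94, np.float64(88.6)), (98, np.float64(87.2)), (102, np.float64(86.6))]
side
c1 tip 79.4 [(70, np.float64(90.7)), (74, np.float64(83.3)), (78, np.float64(75.0))]
c2 tip 100.8 [(70, np.float64(87.1)), (74, np.float64(95.1)), (78, np.float64(94.6)), (82, np.float64(94.1)), (86, np.float64(93.0)), (90, np.float64(93.1)), (94, np.float64(92.6)), (98, np.float64(92.9)), (102, np.float64(92.1))]
c3 tip 106.2 [(70, np.float64(91.7)), (74, np.float64(95.4)), (78, np.float64(95.5)), (82, np.float64(96.3)), (86, np.float64(95.9)), (90, np.float64(92.0)), (94, np.float64(94.4)), (98, np.float64(94.6)), (102, np.float64(95.0)), (106, np.float64(93.2))]
c4 tip 106.2 [(70, np.float64(89.9)), (74, np.float64(93.6)), (78, np.float64(95.5)), (82, np.float64(93.3)), (86, np.float64(87.9)), (90, np.float64(90.7)), (94, np.float64(88.5)), (98, np.float64(87.1)), (102, np.float64(86.7)), (106, np.float64(85.0))]
```

Emit:
{"api": "apply_moves", "payload": {"motion": [[-0.25,0,2.0,0,0],[0,0,1.8,0,0],[0,0,0.6,0,0],[0,0,0.6,0,0],[0,0,0.6,0,0],[0,0,0.6,0,0],[0,0,0.6,0,0],[0,0,0.6,0,0],[-0.2,0,0.1,0,0],[-0.2,0,0.1,0,0],[-0.2,0,0.1,0,0],[-0.1,0,0.07,0,0],[-0.1,0,0.07,0,0],[-0.1,0,0.07,0,0]]}}

```text
t: 9.75
eef_pos: [0.6772, -0.128, 0.096]
orientation: [3.06, 0.707, 0.023]
wrist_force: [8.6, 7.8, 0.1]
width: 0.0006
gripper_force: 5.5
```

Emit:
{"api": "apply_moves", "payload": {"motion": [[-0.1,0,0.07,0,0],[-0.1,0,0.07,0,0]]}}

```text
t: 10.0
eef_pos: [0.6767, -0.1283, 0.0954]
orientation: [3.059, 0.708, 0.028]
wrist_force: [10.5, 8.9, 0.5]
width: 0.0004
gripper_force: 6.8
```

Emit:
{"api": "apply_moves", "payload": {"motion": [[-0.1,0,0.07,0,0]]}}

```text
t: 10.12
eef_pos: [0.6764, -0.1284, 0.095]
orientation: [3.059, 0.708, 0.031]
wrist_force: [11.6, 11.9, 1.9]
width: 0.0007
gripper_force: 7.5
```

```bash
python3 st.py
```

```text
t 10.125 tcp [ 0.6764 -0.1284  0.095 ] tooldeg 26.08 zax [ 0.019  0.003 -1.   ] w 0.0007230021218166925
case mm [ 95.4 -58.4  95. ] F case [15.7  5.6  1.9]
```

Emit:
{"api": "apply_moves", "payload": {"motion": [[0,0,0.15,0,0]]}}

```text
t: 10.25
eef_pos: [0.6761, -0.1286, 0.0941]
orientation: [3.059, 0.709, 0.029]
wrist_force: [8.6, 10.8, 4.9]
width: 0.0002
gripper_force: 6.4
```

Emit:
{"api": "apply_moves", "payload": {"motion": [[0,0,0.15,0,0]]}}

```text
t: 10.38
eef_pos: [0.6758, -0.1288, 0.0932]
orientation: [3.058, 0.709, 0.027]
wrist_force: [8.2, 8.6, 9.8]
width: 0.0004
gripper_force: 6.3
```

```bash
python3 st.py
```

```text
t 10.375 tcp [ 0.6758 -0.1288  0.0932] tooldeg 26.11 zax [ 0.017  0.002 -1.   ] w 0.00043396436844396106
case mm [ 94.6 -58.4  93.2] F case [11.2  4.1  9.8]
```

Emit:
{"api": "apply_moves", "payload": {"motion": [[-0.1,0,0.1,0,0]]}}

```text
t: 10.5
eef_pos: [0.6755, -0.1291, 0.0928]
orientation: [3.058, 0.709, 0.03]
wrist_force: [8.8, 11.9, 8.8]
width: 0.0006
gripper_force: 7.1
```

Emit:
{"api": "apply_moves", "payload": {"motion": [[-0.1,0,0.1,0,0]]}}

```text
t: 10.62
eef_pos: [0.6748, -0.1295, 0.092]
orientation: [3.058, 0.709, 0.031]
wrist_force: [7.4, 7.8, 5.2]
width: 0.0007
gripper_force: 5.0
```

```bash
python3 st.py
```

```text
t 10.625 tcp [ 0.6748 -0.1295  0.092 ] tooldeg 26.12 zax [ 0.02   0.002 -1.   ] w 0.0007448313931041975
case mm [ 93.4 -58.6  92. ] F case [10.1  3.8  5.2]
```

Emit:
{"api": "apply_moves", "payload": {"motion": [[-0.1,0,0.08,0,0]]}}

```text
t: 10.75
eef_pos: [0.6726, -0.1314, 0.09]
orientation: [3.057, 0.708, 0.025]
wrist_force: [9.4, 5.8, 4.0]
width: 0.0002
gripper_force: 5.4
```

Emit:
{"api": "apply_moves", "payload": {"motion": [[-0.1,0,0.08,0,0]]}}

```text
t: 10.88
eef_pos: [0.6726, -0.1317, 0.0898]
orientation: [3.057, 0.708, 0.028]
wrist_force: [9.6, 7.9, 7.3]
width: 0.0004
gripper_force: 6.1
```

Emit:
{"api": "apply_moves", "payload": {"motion": [[-0.1,0,0.08,0,0]]}}

```text
t: 11.0
eef_pos: [0.6726, -0.1318, 0.0897]
orientation: [3.056, 0.709, 0.032]
wrist_force: [9.9, 9.2, 8.8]
width: 0.0005
gripper_force: 6.7
```

```bash
python3 st.py
```

```text
t 11.0 tcp [ 0.6726 -0.1318  0.0897] tooldeg 26.11 zax [ 0.021  0.001 -1.   ] w 0.0004582814807108151
case mm [ 90.5 -59.7  89.7] F case [12.9  4.   8.8]
```

Emit:
{"api": "apply_moves", "payload": {"motion": [[1.0,0,0,0,0],[1.2,0,-0.5,0,0],[0,0,-3,0,0],[0,0,-5,0,0],[0,-3,0,0,0],[0,-4.3,0,0,0],[0,-4.3,0,0,0],[0,0,0,0,0]]}}

```text
t: 12.0
eef_pos: [0.6322, -0.0182, 0.1691]
orientation: [-3.06, -0.71, 0.004]
wrist_force: [1.0, -1.3, 0.2]
width: 0.0007
gripper_force: 0.0
```

```bash
python3 st.py; python3 chk.py top side
```

```text
t 12.0 tcp [ 0.6322 -0.0182  0.1691] tooldeg 26.13 zax [-0.003 -0.    -1.   ] w 0.000735617200043817
case mm [103.9  60.1 169.1] F case [ 0.4 -1.6  0.2]
top
c1 tip 79.2 [(70, np.float64(91.0)), (74, np.float64(91.0)), (78, np.float64(91.0))]
c2 tip 102.5 [(70, np.float64(97.4)), (74, np.float64(96.5)), (78, np.float64(95.5)), (82, np.float64(95.5)), (86, np.float64(95.3)), (90, np.float64(94.3)), (94, np.float64(93.5)), (98, np.float64(92.6)), (102, np.float64(93.7))]
c3 tip 79.4 [(70, np.float64(91.6)), (74, np.float64(91.0)), (78, np.float64(92.2))]
c4 tip 73.7 [(70, np.float64(95.3)), (74, np.float64(97.8))]
side
c1 tip 78.9 [(70, np.float64(90.8)), (74, np.float64(88.5)), (78, np.float64(75.4))]
c2 tip 100.8 [(70, np.float64(95.0)), (74, np.float64(94.6)), (78, np.float64(94.3)), (82, np.float64(94.1)), (86, np.float64(93.2)), (90, np.float64(92.7)), (94, np.float64(92.6)), (98, np.float64(93.1)), (102, np.float64(92.4))]
c3 tip 82.2 [(70, np.float64(88.8)), (74, np.float64(90.8)), (78, np.float64(90.6)), (82, np.float64(90.2))]
c4 tip 104.6 [(70, np.float64(91.9)), (74, np.float64(93.8)), (78, np.float64(94.7)), (82, np.float64(93.8)), (86, np.float64(91.2)), (90, np.float64(87.2)), (94, np.float64(88.9)), (98, np.float64(87.1)), (102, np.float64(86.2)), (106, np.float64(84.9))]
```

Emit:
{"api": "apply_moves", "payload": {"motion": [[0,0.2,2.0,0,0],[0,0,1.6,0,0],[0,0,0.6,0,0],[0,0,0.6,0,0],[0,0,0.6,0,0],[0,0,0.6,0,0],[0,0,0.6,0,0],[0,0,0.6,0,0],[-0.2,0,0.1,0,0],[-0.2,0,0.1,0,0],[-0.2,0,0.1,0,0],[-0.1,0,0.1,0,0]]}}

```text
t: 13.6
eef_pos: [0.6281, -0.025, 0.0935]
orientation: [3.061, 0.705, 0.0]
wrist_force: [0.7, 0.3, 0.1]
width: 0.0006
gripper_force: 0.2
```

Emit:
{"api": "apply_moves", "payload": {"motion": [[-0.1,0,0.1,0,0]]}}

```text
t: 13.72
eef_pos: [0.6273, -0.0254, 0.0925]
orientation: [3.061, 0.705, 0.001]
wrist_force: [1.0, 0.6, 0.9]
width: 0.0005
gripper_force: 0.5
```

Emit:
{"api": "apply_moves", "payload": {"motion": [[-0.1,0,0.1,0,0]]}}

```text
t: 13.85
eef_pos: [0.627, -0.0257, 0.0918]
orientation: [3.061, 0.705, 0.003]
wrist_force: [0.7, 1.8, 2.0]
width: 0.0005
gripper_force: 1.0
```

```bash
python3 st.py
```

```text
t 13.85 tcp [ 0.627  -0.0257  0.0918] tooldeg 25.95 zax [ 0.002  0.    -1.   ] w 0.0004703217291256868
case mm [96.  55.7 91.8] F case [1.4 1.3 2. ]
```

Emit:
{"api": "apply_moves", "payload": {"motion": [[-0.1,0,0.07,0,0],[-0.1,0,0.07,0,0]]}}

```text
t: 14.1
eef_pos: [0.626, -0.0262, 0.0908]
orientation: [3.061, 0.706, 0.006]
wrist_force: [2.6, 2.5, 3.0]
width: 0.0001
gripper_force: 2.1
```

Emit:
{"api": "apply_moves", "payload": {"motion": [[-0.1,0,0.07,0,0]]}}

```text
t: 14.22
eef_pos: [0.6252, -0.0266, 0.0901]
orientation: [3.061, 0.706, 0.007]
wrist_force: [3.2, 3.4, 2.3]
width: 0.0003
gripper_force: 2.6
```

Emit:
{"api": "apply_moves", "payload": {"motion": [[-0.1,0,0.07,0,0]]}}

```text
t: 14.35
eef_pos: [0.6237, -0.0272, 0.089]
orientation: [3.061, 0.706, 0.004]
wrist_force: [4.8, 2.9, 2.1]
width: 0.0005
gripper_force: 3.2
```

```bash
python3 st.py
```

```text
t 14.35 tcp [ 0.6237 -0.0272  0.089 ] tooldeg 25.96 zax [ 0.002  0.    -1.   ] w 0.0004943907088782773
case mm [92.4 55.7 89. ] F case [5.6 0.5 2.1]
```

Emit:
{"api": "apply_moves", "payload": {"motion": [[-0.1,0,0.06,0,0],[-0.1,0,0.06,0,0]]}}

```text
t: 14.6
eef_pos: [0.6235, -0.0274, 0.0887]
orientation: [3.061, 0.706, 0.01]
wrist_force: [6.2, 5.3, 5.5]
width: 0.0003
gripper_force: 4.1
```

Emit:
{"api": "apply_moves", "payload": {"motion": [[-0.1,0,0.05,0,0]]}}

```text
t: 14.72
eef_pos: [0.6235, -0.0274, 0.0887]
orientation: [3.061, 0.707, 0.014]
wrist_force: [7.7, 7.0, 6.3]
width: 0.0005
gripper_force: 4.7
```

Emit:
{"api": "apply_moves", "payload": {"motion": [[-0.1,0,0.05,0,0]]}}

```text
t: 14.85
eef_pos: [0.6234, -0.0275, 0.0887]
orientation: [3.061, 0.707, 0.017]
wrist_force: [7.6, 8.7, 6.9]
width: 0.0005
gripper_force: 5.3
```

```bash
python3 st.py
```

```text
t 14.85 tcp [ 0.6234 -0.0275  0.0887] tooldeg 26.03 zax [ 0.011  0.002 -1.   ] w 0.0004804691722311254
case mm [92.  55.6 88.7] F case [10.6  4.5  6.9]
```

Emit:
{"api": "apply_moves", "payload": {"motion": [[-0.1,0,0.07,0,0]]}}

```text
t: 14.98
eef_pos: [0.6234, -0.0276, 0.0885]
orientation: [3.06, 0.708, 0.021]
wrist_force: [9.2, 8.1, 7.2]
width: 0.0004
gripper_force: 5.9
```

Emit:
{"api": "apply_moves", "payload": {"motion": [[-0.1,0,0.07,0,0]]}}

```text
t: 15.1
eef_pos: [0.6234, -0.0277, 0.0883]
orientation: [3.06, 0.708, 0.025]
wrist_force: [9.6, 8.7, 8.5]
width: 0.0005
gripper_force: 6.5
```

Emit:
{"api": "apply_moves", "payload": {"motion": [[-0.1,0,0.07,0,0]]}}

```text
t: 15.22
eef_pos: [0.6235, -0.0278, 0.0881]
orientation: [3.06, 0.709, 0.028]
wrist_force: [11.1, 9.4, 8.1]
width: 0.0007
gripper_force: 7.1
```

```bash
python3 st.py
```

```text
t 15.225 tcp [ 0.6235 -0.0278  0.0881] tooldeg 26.09 zax [ 0.018  0.003 -1.   ] w 0.0006519087126305989
case mm [91.9 55.3 88.1] F case [14.1  3.6  8.1]
```

Emit:
{"api": "apply_moves", "payload": {"motion": [[1.0,0,0,0,0],[1.0,0,-0.5,0,0],[0,0,-3,0,0],[0,0,-5,0,0],[-4,2.3,0,0,0],[-4,2.3,0,0,0],[-4,2.3,0,0,0],[-4,2.3,0,0,0],[-4.5,2.2,0,0,0],[0,0,0,0,0]]}}

```text
t: 16.48
eef_pos: [0.4961, -0.2161, 0.1681]
orientation: [-3.061, -0.697, 0.009]
wrist_force: [0.4, 0.5, 0.4]
width: 0.0003
gripper_force: 0.0
```

```bash
python3 st.py; python3 chk.py top side | grep -v c2
```

```text
t 16.475 tcp [ 0.4961 -0.2161  0.1681] tooldeg 25.66 zax [-0.006  0.001 -1.   ] w 0.0003068571816538463
case mm [-105.1  -58.1  168.1] F case [0.6 0.3 0.4]
top
c1 tip None []
c3 tip 79.3 [(70, np.float64(91.9)), (74, np.float64(90.8)), (78, np.float64(91.2))]
c4 tip 79.2 [(70, np.float64(90.4)), (74, np.float64(91.1)), (78, np.float64(89.5))]
side
c1 tip 79.2 [(70, np.float64(90.6)), (74, np.float64(84.3)), (78, np.float64(72.5))]
c3 tip 81.5 [(70, np.float64(88.9)), (74, np.float64(89.8)), (78, np.float64(90.4)), (82, np.float64(89.5))]
c4 tip 81.4 [(70, np.float64(88.6)), (74, np.float64(89.5)), (78, np.float64(90.5)), (82, np.float64(89.3))]
```

Clips 1, 3 and 4 are shut. Clip2 is next.

Emit:
{"api": "apply_moves", "payload": {"motion": [[0.2,0,2.0,0,0],[0,0,1.5,0,0],[0,0,0.6,0,0],[0,0,0.6,0,0],[0,0,0.6,0,0],[0,0,0.6,0,0],[0,0,0.6,0,0],[0,0,0.6,0,0],[0.2,0,0.1,0,0],[0.2,0,0.1,0,0],[0.2,0,0.1,0,0],[0.1,0,0.08,0,0],[0.1,0,0.08,0,0]]}}

```text
t: 18.2
eef_pos: [0.5068, -0.2105, 0.0938]
orientation: [-3.061, -0.705, 0.008]
wrist_force: [-7.3, -4.4, 5.5]
width: 0.0002
gripper_force: 4.5
```

Emit:
{"api": "apply_moves", "payload": {"motion": [[0.1,0,0.08,0,0]]}}

```text
t: 18.32
eef_pos: [0.5073, -0.2103, 0.0932]
orientation: [-3.061, -0.705, 0.01]
wrist_force: [-8.2, -5.0, 7.2]
width: 0.0002
gripper_force: 5.5
```

Emit:
{"api": "apply_moves", "payload": {"motion": [[0.1,0,0.08,0,0]]}}

```text
t: 18.45
eef_pos: [0.5077, -0.2101, 0.0927]
orientation: [-3.061, -0.705, 0.011]
wrist_force: [-8.1, -5.8, 8.1]
width: 0.0003
gripper_force: 5.9
```

```bash
python3 st.py
```

```text
t 18.45 tcp [ 0.5077 -0.2101  0.0927] tooldeg 25.93 zax [-0.007 -0.001 -1.   ] w 0.00033474751346345777
case mm [-92.  -57.8  92.7] F case [-9.8 -1.6  8.1]
```

Emit:
{"api": "apply_moves", "payload": {"motion": [[0.1,0,0.07,0,0]]}}

```text
t: 18.58
eef_pos: [0.5081, -0.2099, 0.0921]
orientation: [-3.061, -0.705, 0.013]
wrist_force: [-10.4, -8.0, 10.5]
width: 0.0003
gripper_force: 6.7
```

Emit:
{"api": "apply_moves", "payload": {"motion": [[0.1,0,0.07,0,0]]}}

```text
t: 18.7
eef_pos: [0.5087, -0.2096, 0.0915]
orientation: [-3.061, -0.705, 0.014]
wrist_force: [-11.4, -7.8, 11.3]
width: 0.0007
gripper_force: 7.3
```

Emit:
{"api": "apply_moves", "payload": {"motion": [[0.1,0,0.07,0,0]]}}

```text
t: 18.82
eef_pos: [0.51, -0.209, 0.0906]
orientation: [-3.061, -0.704, 0.012]
wrist_force: [-7.2, -7.3, 6.1]
width: 0.0004
gripper_force: 5.0
```

```bash
python3 st.py
```

```text
t 18.825 tcp [ 0.51   -0.209   0.0906] tooldeg 25.91 zax [-0.008 -0.001 -1.   ] w 0.00041919413563898037
case mm [-89.6 -57.8  90.6] F case [-9.6 -3.4  6.1]
```

Emit:
{"api": "apply_moves", "payload": {"motion": [[0.1,0,0.05,0,0]]}}

```text
t: 18.95
eef_pos: [0.5112, -0.2086, 0.0899]
orientation: [-3.061, -0.704, 0.011]
wrist_force: [-9.3, -8.0, 7.2]
width: 0.0004
gripper_force: 6.3
```

Emit:
{"api": "apply_moves", "payload": {"motion": [[0.1,0,0.05,0,0]]}}

```text
t: 19.08
eef_pos: [0.5112, -0.2085, 0.0894]
orientation: [-3.061, -0.704, 0.015]
wrist_force: [-11.8, -10.1, 9.0]
width: 0.0003
gripper_force: 7.3
```

Emit:
{"api": "apply_moves", "payload": {"motion": [[0.08,0,0.04,0,0]]}}

```text
t: 19.2
eef_pos: [0.5111, -0.2083, 0.089]
orientation: [-3.061, -0.704, 0.017]
wrist_force: [-12.8, -10.4, 10.3]
width: 0.0001
gripper_force: 8.1
```

```bash
python3 st.py
```

```text
t 19.2 tcp [ 0.5111 -0.2083  0.089 ] tooldeg 25.9 zax [-0.011 -0.002 -1.   ] w 0.00013774616183526254
case mm [-88.2 -57.7  89. ] F case [-16.   -3.8  10.3]
```

Clip2 is at its hard stop. I'll back off upward and clear, then check all four.

Emit:
{"api": "apply_moves", "payload": {"motion": [[-1.0,0,0,0,0],[-1.2,0,-0.5,0,0],[0,0,-3,0,0],[0,0,-5,0,0],[-4,0,-3,0,0],[-5,0,0,0,0],[0,0,0,0,0],[0,0,0,0,0]]}}

```text
t: 20.2
eef_pos: [0.4158, -0.2554, 0.2041]
orientation: [3.061, 0.705, 0.003]
wrist_force: [-0.6, 0.2, 0.2]
width: 0.0004
gripper_force: 0.0
```

```bash
python3 st.py; python3 chk.py top side; python3 - <<'E'
from bench import *
import cv2
p,d=camera("top");cv2.imwrite("pics/end.png",cv2.resize(p[140:340,230:450,::-1],None,fx=3,fy=3))
E
```

```text
t 20.2 tcp [ 0.4158 -0.2554  0.2041] tooldeg 25.94 zax [ 0.002 -0.    -1.   ] w 0.0003945484871974053
case mm [-194.5  -58.2  204.1] F case [-0.5  0.5  0.2]
top
c1 tip 79.6 [(70, np.float64(90.8)), (74, np.float64(90.9)), (78, np.float64(89.7))]
c2 tip 79.0 [(70, np.float64(90.2)), (74, np.float64(91.3)), (78, np.float64(90.2))]
c3 tip 79.5 [(70, np.float64(90.9)), (74, np.float64(90.4)), (78, np.float64(90.3))]
c4 tip 79.1 [(70, np.float64(89.0)), (74, np.float64(90.4)), (78, np.float64(90.6))]
side
c1 tip 79.8 [(70, np.float64(90.7)), (74, np.float64(87.3)), (78, np.float64(73.2))]
c2 tip 78.9 [(70, np.float64(90.5)), (74, np.float64(84.3)), (78, np.float64(70.9))]
c3 tip 81.3 [(70, np.float64(88.1)), (74, np.float64(89.0)), (78, np.float64(89.5)), (82, np.float64(89.3))]
c4 tip 82.5 [(70, np.float64(87.9)), (74, np.float64(89.3)), (78, np.float64(89.5)), (82, np.float64(88.6))]
```

View pics/end.png

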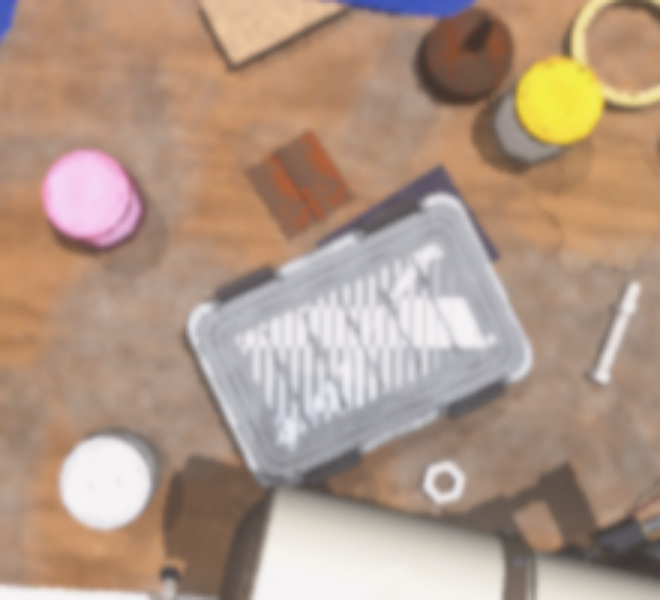

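All four clips lie flat against the case at crop (245,285), (393,210), (478,397) and (330,465). Both jars are where they started, at (108,480) and (550,105).

```bash
python3 -c "
from bench import *
print(close_job())"
```

```text
the job is handed in; nothing more can be done
None
```

I shut all four clips in the order 1, 3, 4, 2 and handed the job in at about 20 s; the final camera check showed every clip flat and both jars where they started, and force readings peaked near 20 N, but the hand-in returned no verdict.

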